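# Hold a sealed cover home for a gasket check

### The job

The cover of the tester's interface box stands ajar on its springs, and its quarter-turn wing fastener is crosswise, so the stud cannot enter the slot in the frame. Turn the wing until the slot along it lines up with the two marks on the cover, then press the cover fully home onto its gasket and keep holding it down, without turning the fastener again, while I check the seal: finish with the fingers still pressing the cover. Leave the weight, the mouse and the metal test specimen where they lie.

Things in the scene. Friction and masses are not known exactly. Their poses are not given: they have to be found in the camera images.
- case: cream sheet-metal box, 200 (x) x 260 (y) x 85 mm high, fixed to the bench, yaw up to about 0.4 rad. Origin: centre of its underside. x axis: from the front (near the robot, fastener side) to the hinged back; y left; z up. Sockets stick out 14 mm on the left. The marks on the cover and the slot in the frame under the fastener lie along its x axis
- cover: flat cover 213 x 272 x 5 mm, hinged at the case's back. Origin: hinge line, underside, 100 mm behind case centre, 88 mm up; reaches 205 mm to -x; z up. Springs and gasket hold it ajar, front edge 15 mm up (0.075 rad). It pushes down level to a firm stop; with the wing crosswise the stud's tab stops it 10 mm up. About 7 N at the front (twice that does no harm) keeps it home; let go, it rises
- cover_press (a point): a good place to push, on the cover's flat top, 75 mm left of the fastener and 30 mm behind the front edge; elsewhere will do. 93 mm above the bench when the cover is home, about 106 mm when ajar. Axes as the cover
- fastener_grip (a point): grip point on the steel wing: on the turning axis, 26 mm above the cover, 170 mm in front of the hinge, midway across. Wing: upright bar 36 mm long, 9 mm thick, from 4 to 28 mm above the cover, on a round head 34 mm across, 4 mm high; dark slot along its top. x: along bar and slot; z: up. With the TCP here the fingertips clear the head
- fastener (a joint): wing angle (rad), anticlockwise from above positive: 0 = slot in line with the two marks (bar along the case's x), near 1.57 = crosswise. Starts between 0.8 and 1.45, turns from -0.5 to 1.6 against light friction (0.06 N m), no click at 0, stays where left. The tab passes the slot within about 0.2 rad of 0
- weight: brass calibration weight with a knob, 45 mm across, 64 mm high, 0.5 kg, upright, beside the case; origin at its foot. Leave alone
- mouse: black computer mouse, 110 x 62 x 34 mm, 90 g, beside the case; origin at its underside. Leave alone
- specimen: flat steel dog-bone test specimen, 185 x 20 x 5 mm, 90 g, flat on the bench behind the case; origin at its underside. Leave alone

How it is judged (in metres and radians):
On the way:
1. the wing's slot is lined up with the two marks (within 0.2 rad) (value of joint fastener between -0.2 and 0.2 rad), for 0.2 s.
At the end, for the whole second after the job is handed in: cover held within 3 mm of fully home by the fingers, pressing on it or its wing with over 4 N; the wing's slot within 0.2 rad of the marks (so unlocked and carrying nothing); weight (upright), mouse and specimen within 20 mm of where they lay (all of step 1 and z of cover_press in the frame of case below 0.096 m and contact force between the fingers and cover above 4 N and distance of each of weight, mouse, specimen from where it was at the start of the episode below 0.02 m and angle between weight's own z axis and vertical below 0.2 rad); the arm keeps its last pose, push and grip.
It fails at once if a bystander is pushed more than 30 mm away (distance of any of weight, mouse, specimen from where it was at the start of the episode above 0.03 m).
It also fails if it takes over 38 s, if anything falls off the work surface, if the arm or the gripper's body presses on something with over 40 N, if the wrist force passes 120 N, or if a joint passes its speed limit or range.

### The arm

A 7-joint arm with a two-finger parallel gripper is mounted at the origin on the work surface. World frame = base frame: x ahead of the robot, y to its left, z up, the work surface at z = 0. Lengths are in mm, angles in rad, forces in N, time in s.
With the tool pointing down it reaches from about 425 to 1025 mm from the base axis. Payload 3.6 kg.
Tool frame: the origin (TCP) lies between the finger pads, 19 mm behind the fingertips; this is the grasp point; z points along the fingers, y is the line along which they close (so a half turn about z gives the same grasp; the last joint's range is limited). The gripper opens to 85 mm and grips with 20 to 120 N. Pads are 22 mm wide; open, the fingers measure 114 mm over their backs; the gripper's body (76 mm by 85 mm) begins 54 mm behind the grasp point. The pads swing forward as they close: fully open they stand 13 mm farther back than shut.
Start: joints at [-0.093, 0.591, 0.048, 1.609, -0.033, 0.943, -0.034], TCP at [725.003, 0.004, 250.002] pointing down, gripper open.
Joint ranges: [-2.69, 2.69], [-0.47, 2.24], [-1.27, 1.36], [0.19, 2.51], [-1.53, 4.68], [0.08, 2.07], [-3.09, 3.09]. Speed limits (rad/s): [2.57, 2.57, 3.14, 3.14, 3.14, 3.14, 3.14].

### API

Orientations are given as a unit quaternion [w, x, y, z].
In Python, from cell import arm gives the robot as it stands.
- The arm moves only by the tool carry_out, never from a script. Its argument "plan" is a list of rows, each a list of 6 numbers: the shift along the world's x, y, z in cm, then the turn, a rotation vector about the world's x, y, z in degrees. In form: [[x, y, z, ax, ay, az], ...]. A call has 1 to 5 rows; each row shifts and turns the commanded pose from where the row before left it; what a row does not reach is not made up. A row lasts 1/10 s, in which the tool goes at most 50 mm and 8.59 degrees, less where a joint would pass 70% of its speed; a pose out of reach is approached as far as the arm can. A call with a gripper value outside its range is refused whole. "jaw" is the opening, from -1 (shut) to 1 (fully open), set as the call begins (left out, the last holds). The fingers move at their own pace and stop on an object; "force" is the grip in N (left out, the last holds). Time passes only in rows, so rows that do not move let the fingers close. It gives the time, the measured TCP pose, the force, the opening and the grip force at its end, in the units of the state.
- arm.read_state(): the state, without advancing time (a new reading comes with each control period).
- arm.snapshot(name): name is "scene" or "side" or "wrist"; returns a dict with "color" (480x640x3 uint8, blue, green, red), "depth" (480x640 float32, mm along the optical axis (not along the pixel's ray), 0 where there is no reading), "K" (3x3 intrinsics, pixels), "D" ([k1, k2, p1, p2, k3] as OpenCV has them; the pictures are not rectified), "rvec" (rotation vector, rad) and "tvec" (3), from world to camera coordinates, as OpenCV has them. Camera axes: x right, y down, z forward; pixel columns grow to the right and rows downward; lengths in mm; the calibration is good to about 2 mm. A picture is of the moment at which its call begins.
- arm.sign_off(): hands the job in; it is judged then, once.
The state is a dict: "time": time; "joint_positions": joint angles; "qd": joint speeds; "tau": joint torques, N m; "tool_pos": TCP position; "ee_rot": TCP orientation; "force": force on the tool from outside, world axes, zero at the start; "moment": the same for the moment, N m; "opening": opening from 0.0 (shut) to 1.0 (fully open); "gripper_force": force on a finger pad.
Only numpy, scipy, OpenCV 4.12 (cv2) and the standard library are available. Lean on these libraries where they do the work, as an engineer would, in place of code of your own. Each camera call takes 0.05 s, during which the arm holds its last target. There are 200 camera calls.

## Working session

There is one attempt and no reset: what is moved stays moved. The work goes in short steps, Python scripts to look and compute and a tool call to move; the robot and the scene stay as the last step left them, time stands still between calls to the robot, and variables do not carry over. Pictures are saved under pics/ and viewed, at most 10 in all, crops included, and the job is handed in when it is done.

Besides the shell and the picture viewer there is one more tool, called after ">>>" as a command line: name --pt "numbers of a row" for each row, then --argument value for the rest. carry_out: Moves the arm, as the interface text tells. Its arguments: {"type":"object","properties":{"plan":{"type":"array","items":{"type":"array","items":{"type":"number"}}},"jaw":{"type":"number"},"force":{"type":"number"}},"required":["plan"]}

```bash
mkdir -p pics; python3 - <<'E'
from cell import arm
import cv2,pickle
for n in("scene","wrist"):
    s=arm.snapshot(n); pickle.dump(s,open(n+".pkl","wb")); cv2.imwrite(f"pics/{n}0.png",s["color"])
print(arm.read_state())
E
```

```text
{'time': 0.1, 'joint_positions': array([-0.09350137,  0.59203206,  0.04834904,  1.6096909 , -0.03329639,
        0.94271875, -0.03371957]), 'qd': array([-0.000585  , -0.00459379,  0.00252468, -0.00405043,  0.00243975,
        0.00101903,  0.00162956]), 'tau': array([ 4.48489009e-03, -5.50000584e+01,  1.55277103e+00, -1.98825985e+01,
        9.68024513e-03,  3.83386548e-03,  2.66350116e-05]), 'tool_pos': array([ 7.24289919e+02, -1.57951562e-02,  2.48954174e+02]), 'ee_rot': array([-6.70432325e-04,  7.07096814e-01,  7.07116010e-01, -7.71119870e-04]), 'force': array([-0.24688804,  0.18613966,  0.42532836]), 'moment': array([ 0.01356749, -0.02207297,  0.00643259]), 'gripper_force': 0.0, 'opening': 1.002737264489573}
```

View pics/scene0.png

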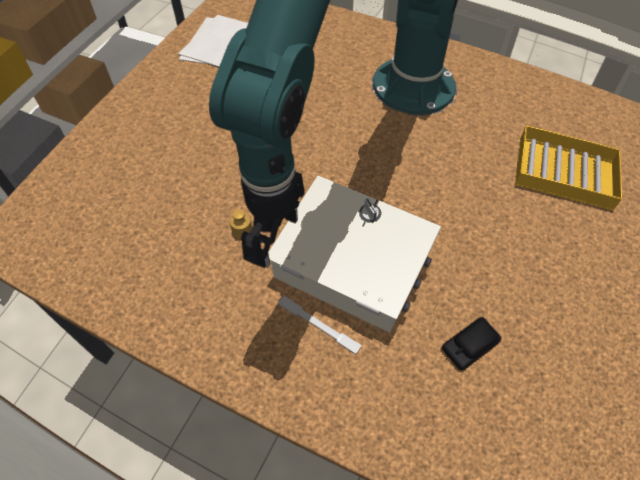

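View pics/wrist0.png

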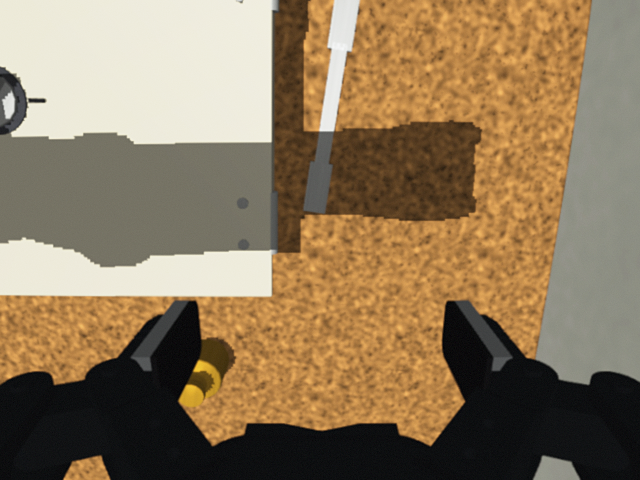

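The scene view shows the cover's corners near (318,178), (440,228), (272,252) and (393,320), with the wing at (370,210). The weight is at (240,222), the mouse at (472,343) and the specimen at (320,325). In the wrist view the fastener is at (5,100) and one mark points along +x.

```bash
cat > h.py <<'E'
import numpy as np,cv2
def cam(s):
    R=cv2.Rodrigues(np.array(s["rvec"],float))[0]; return R,np.array(s["tvec"],float).ravel()
def cloud(s):
    h,w=s["depth"].shape; g=np.stack(np.meshgrid(np.arange(w),np.arange(h)),-1).reshape(-1,1,2).astype(float)
    n=cv2.undistortPoints(g,s["K"],np.array(s["D"],float)).reshape(-1,2); d=s["depth"].reshape(-1,1)
    R,t=cam(s); return ((np.c_[n,np.ones(len(n))]*d-t)@R).reshape(h,w,3)
def onplane(s,px,z):
    n=cv2.undistortPoints(np.array(px,float).reshape(-1,1,2),s["K"],np.array(s["D"],float)).reshape(-1,2)
    R,t=cam(s); C=-R.T@t; r=np.c_[n,np.ones(len(n))]@R; return C+r*((z-C[2])/r[:,2])[:,None]
E
python3 - <<'E'
from h import *; import pickle
for n in("scene","wrist"):
    s=pickle.load(open(n+".pkl","rb")); P=cloud(s); c=s["color"].astype(int)
    m=(P[...,2]>86)&(P[...,2]<112)&(s["depth"]>0)&(c.max(2)-c.min(2)<40)&(c.min(2)>80)
    if n=="scene": m[:,:262]=0
    Q=P[m]; A=np.c_[Q[:,:2],np.ones(len(Q))]; k=np.linalg.lstsq(A,Q[:,2],rcond=None)[0]
    print(n,len(Q),k,"tilt",np.hypot(*k[:2]),np.arctan2(-k[1],-k[0]))
    r=cv2.minAreaRect(Q[:,:2].astype(np.float32)); print(r,cv2.boxPoints(r))
    if n=="scene":
        q=P[195:225,355:388].reshape(-1,3); q=q[(q[:,2]>118)&(q[:,2]<145)]; print(len(q),q.mean(0),q[:,2].max())
        t=q[q[:,2]>q[:,2].max()-5]; print(cv2.minAreaRect(t[:,:2].astype(np.float32)),len(t))
        cv2.imwrite("pics/wing.png",cv2.resize(s["color"][185:235,335:405],None,fx=10,fy=10,interpolation=2))
        for nm,px,z in(("weight",(240,215),60),("mouse",(472,343),30)): print(nm,onplane(s,[px],z))
E
```

```text
scene 14011 [-1.20718528e-02 -1.23190453e-02  1.08002879e+02] tilt 0.017247855113781418 0.7955324371996824
((30.87530517578125, 159.40084838867188), (428.194580078125, 1379.85205078125), 75.54061126708984) [[-690.65594  124.35533]
 [ 645.4891  -220.18507]
 [ 752.40656  194.44637]
 [-583.73846  538.98676]]
121 [520.2203148   80.52350373 130.18038119] 138.2212011448404
((519.133056640625, 79.66423034667969), (33.93626403808594, 8.216085433959961), 48.85449981689453) 35
weight [[ 606.90453833 -170.66408667   60.        ]]
mouse [[652.48027403 354.31239895  30.        ]]
wrist 79489 [-7.27735330e-02  2.10031162e-03  1.42427220e+02] tilt 0.0728038351287985 -0.028852917750656945
((594.1817626953125, 41.93788146972656), (200.02439880371094, 200.35867309570312), 88.00474548339844) [[490.5811   -54.525764]
 [690.81824  -61.501595]
 [697.7825   138.40152 ]
 [497.5453   145.37735 ]]
```

View pics/wing.png

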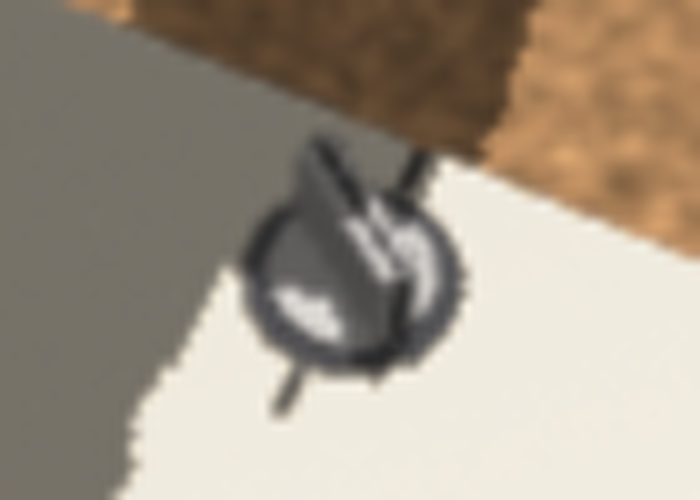

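```bash
python3 - <<'E'
from h import *; import pickle
w=pickle.load(open("wrist.pkl","rb")); s=pickle.load(open("scene.pkl","rb"))
R,t=cam(w); print("wristcam",-R.T@t,R.round(2).tolist())
print("hinge edge",onplane(w,[(272,20),(272,290)],92)); print("right edge",onplane(w,[(10,296)],106),onplane(w,[(265,296)],94))
print("marks",onplane(s,[(378,200.5),(363,226)],107), "cov front corners",onplane(s,[(318,178),(440,228)],108))
print("weight",onplane(w,[(195,392)],64))
E
```

```text
wristcam [725.22192039  72.12910501 372.57177816] [[1.0, -0.0, -0.0], [0.0, -0.96, 0.28], [-0.0, -0.28, -0.96]]
hinge edge [[694.07046103 126.29921127  92.        ]
 [688.20339079 -55.7888796   92.        ]]
right edge [[498.63449548 -55.45711919 106.        ]] [[683.12429162 -59.71389798  94.        ]]
marks [[481.1533013   82.83182252 107.        ]
 [550.69011128  80.41115549 107.        ]] cov front corners [[482.65409145 -50.29578873 108.        ]
 [489.92034089 217.00723714 108.        ]]
weight [[ 612.19010098 -167.8830736    64.        ]]
```

Marks, cover edges and the depth of the wing agree: axis near (516,81.5), case yaw about -0.03, bar yaw about 0.85. I'll move above it and look again.

>>> carry_out --pt "-4.1 1.6 0 0 0 -8.2" --pt "-4.1 1.6 0 0 0 -8.2" --pt "-4.1 1.6 0 0 0 -8.2" --pt "-4.1 1.7 0 0 0 -8.2" --pt "-4.1 1.6 0 0 0 -8.2" --jaw 1

```text
time: 0.6
tool_pos: [517.9, 81.6, 249.6]
ee_rot: [-0.0, 0.911, 0.412, -0.0]
force: [0.3, 1.0, 1.1]
opening: 1.003
gripper_force: 0.0
```

>>> carry_out --pt "0 0 0 0 0 0" --pt "0 0 0 0 0 0" --pt "0 0 0 0 0 0"

```text
time: 0.9
tool_pos: [521.4, 80.7, 250.3]
ee_rot: [0.0, 0.91, 0.415, 0.001]
force: [-0.6, 0.8, -0.3]
opening: 1.0
gripper_force: 0.0
```

```bash
python3 - <<'E'
from cell import arm
import cv2,pickle
s=arm.snapshot("wrist"); pickle.dump(s,open("w1.pkl","wb")); cv2.imwrite("pics/w1.png",s["color"])
E
```

```text
(no output)
```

View pics/w1.png

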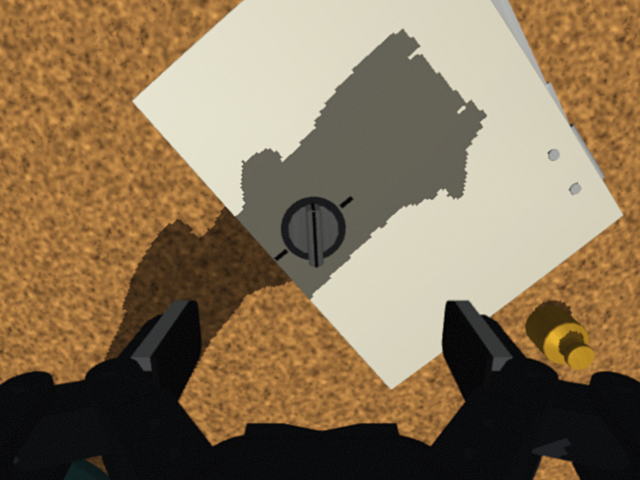

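The wrist view shows the slot from about (313,206) to (317,265), with the marks at (350,199) and (278,258). The weight is well to the right at (575,350).

```bash
python3 - <<'E'
from h import *; import pickle
s=pickle.load(open("w1.pkl","rb"))
a=onplane(s,[(313,206),(317,265)],134); b=onplane(s,[(278,258),(351,198.5)],106)
b[0,2]
for q in(a,b): d=q[1]-q[0]; print(q.round(1).tolist(),q.mean(0),np.arctan2(d[1],d[0]))
E
```

```text
[[529.7, 96.9, 134.0], [506.9, 67.1, 134.0]] [518.31152793  81.99643335 134.        ] -2.22608247815581
[[482.8, 80.7, 106.0], [547.4, 79.7, 106.0]] [515.10671934  80.21071678 106.        ] -0.014994453979417465
```

>>> carry_out --pt "-0.25 0.1 -2.5 0 0 2.5" --pt "0 0 -3 0 0 0" --pt "0 0 -3 0 0 0" --pt "0 0 -2 0 0 0" --pt "0 0 -1.1 0 0 0"

```text
time: 1.45
tool_pos: [518.1, 81.0, 132.1]
ee_rot: [-0.0, 0.901, 0.434, -0.001]
force: [0.2, 0.2, 0.2]
opening: 1.004
gripper_force: 0.0
```

>>> carry_out --pt "0 0 0 0 0 0" --pt "0 0 0 0 0 0" --pt "0 0 0 0 0 0" --pt "0 0 0 0 0 0" --pt "0 0 0 0 0 0" --jaw -1 --force 30

```text
time: 1.95
tool_pos: [518.0, 82.1, 134.8]
ee_rot: [0.0, 0.901, 0.434, 0.001]
force: [-0.2, 0.3, -0.3]
opening: 0.142
gripper_force: 0.0
```

>>> carry_out --pt "0 0 0 0 0 0" --pt "0 0 0 0 0 0" --pt "0 0 0 0 0 0" --pt "0 0 0 0 0 0"

```text
time: 2.35
tool_pos: [517.1, 82.6, 133.9]
ee_rot: [-0.0, 0.901, 0.435, -0.0]
force: [-1.2, 2.5, -0.3]
opening: 0.101
gripper_force: 30.9
```

Gripped, opening about 8.6 mm. The wing is now at about 0.92 rad from the marks, so turn it -53°.

>>> carry_out --pt "0 0 0 0 0 -6" --pt "0 0 0 0 0 -7" --pt "0 0 0 0 0 -7" --pt "0 0 0 0 0 -7" --pt "0 0 0 0 0 -7"

```text
time: 2.85
tool_pos: [518.0, 81.3, 134.1]
ee_rot: [0.001, 0.989, 0.15, 0.0]
force: [0.2, -0.5, -1.4]
opening: 0.093
gripper_force: 29.0
```

>>> carry_out --pt "0 0 0 0 0 -7" --pt "0 0 0 0 0 -7" --pt "0 0 0 0 0 -5" --pt "0 0 0 0 0 0" --pt "0 0 0 0 0 0"

```text
time: 3.35
tool_pos: [518.1, 80.4, 134.1]
ee_rot: [0.001, 1.0, -0.013, 0.001]
force: [1.1, -3.5, -1.2]
opening: 0.096
gripper_force: 29.5
```

>>> carry_out --pt "0 0 0 0 0 0" --pt "0 0 0 0 0 0"

```text
time: 3.55
tool_pos: [518.1, 80.4, 134.1]
ee_rot: [0.001, 1.0, -0.013, 0.001]
force: [2.5, -5.4, -0.9]
opening: 0.094
gripper_force: 29.4
```

>>> carry_out --pt "0 0 0 0 0 0" --pt "0 0 0 0 0 0" --pt "0 0 0 0 0 0" --pt "0 0 0 0 0 0" --pt "0 0 0 0 0 0" --jaw 1

```text
time: 4.05
tool_pos: [517.4, 82.4, 134.0]
ee_rot: [-0.0, 1.0, -0.013, -0.0]
force: [-0.1, 0.1, -0.6]
opening: 0.93
gripper_force: 0.0
```

>>> carry_out --pt "0 0 2 0 0 0" --pt "0 0 3 0 0 0" --pt "0 0 3 0 0 0" --pt "0 0 2 0 0 0" --pt "0 0 0 0 0 0"

```text
time: 4.55
tool_pos: [519.4, 82.2, 236.6]
ee_rot: [-0.001, 1.0, -0.013, 0.003]
force: [-0.1, 0.1, -0.6]
opening: 0.998
gripper_force: 0.0
```

>>> carry_out --pt "0 0 0 0 0 0" --pt "0 0 0 0 0 0" --jaw -1

```text
time: 4.75
tool_pos: [516.6, 82.1, 233.0]
ee_rot: [0.0, 1.0, -0.013, -0.001]
force: [-0.6, 1.4, 0.1]
opening: 0.693
gripper_force: 0.0
```

```bash
python3 - <<'E'
from cell import arm
import cv2,pickle
s=arm.snapshot("wrist"); pickle.dump(s,open("w2.pkl","wb")); cv2.imwrite("pics/w2.png",s["color"])
E
```

```text
(no output)
```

View pics/w2.png

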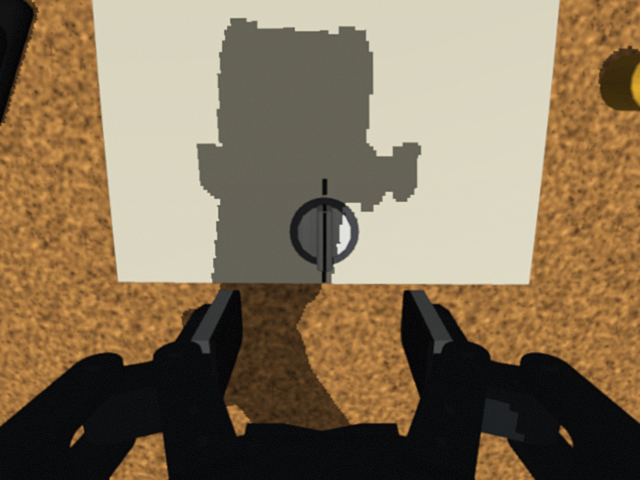

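The wrist view shows the slot at column 324 (rows 205–275), in line with both marks at (324,185) and (324,280). Now I go to the press point with the fingers shut.

>>> carry_out --pt "-0.3 3.7 0 0 0 0" --pt "-0.2 3.8 0 0 0 0" --pt "0 0 -3 0 0 0" --pt "0 0 -4 0 0 0" --pt "0 0 -2.5 0 0 0"

```text
time: 5.3
tool_pos: [510.6, 157.3, 135.9]
ee_rot: [0.001, 1.0, -0.012, -0.002]
force: [0.4, 0.2, -0.0]
opening: -0.001
gripper_force: 0.0
```

>>> carry_out --pt "0 0 0 0 0 0" --pt "0 0 0 0 0 0" --pt "0 0 0 0 0 0" --pt "0 0 0 0 0 0" --pt "0 0 0 0 0 0"

```text
time: 5.8
tool_pos: [513.2, 157.2, 140.1]
ee_rot: [-0.001, 1.0, -0.013, 0.001]
force: [-0.6, 0.4, -0.1]
opening: -0.004
gripper_force: 0.0
```

>>> carry_out --pt "0 0 -0.5 0 0 0" --pt "0 0 -0.5 0 0 0" --pt "0 0 -0.5 0 0 0" --pt "0 0 0 0 0 0" --pt "0 0 0 0 0 0"

```text
time: 6.3
tool_pos: [512.2, 157.0, 123.7]
ee_rot: [0.0, 1.0, -0.013, -0.001]
force: [-0.7, -0.2, 0.8]
opening: -0.0
gripper_force: 0.3
```

>>> carry_out --pt "0 0 -0.4 0 0 0" --pt "0 0 -0.4 0 0 0" --pt "0 0 -0.3 0 0 0" --pt "0 0 0 0 0 0" --pt "0 0 0 0 0 0"

```text
time: 6.8
tool_pos: [511.9, 157.1, 112.9]
ee_rot: [-0.0, 1.0, -0.013, -0.001]
force: [-2.7, -0.4, 5.4]
opening: -0.0
gripper_force: 3.0
```

>>> carry_out --pt "0 0 -0.2 0 0 0" --pt "0 0 0 0 0 0" --pt "0 0 0 0 0 0" --pt "0 0 0 0 0 0"

```text
time: 7.2
tool_pos: [511.8, 157.0, 111.8]
ee_rot: [-0.001, 1.0, -0.013, -0.001]
force: [-3.9, -0.1, 13.0]
opening: 0.002
gripper_force: 6.3
```

>>> carry_out --pt "0 0 0 0 0 0" --pt "0 0 0 0 0 0" --pt "0 0 0 0 0 0" --pt "0 0 0 0 0 0" --pt "0 0 0 0 0 0"

```text
time: 7.7
tool_pos: [511.9, 157.0, 111.8]
ee_rot: [-0.001, 1.0, -0.013, -0.001]
force: [-4.6, 0.0, 12.1]
opening: -0.001
gripper_force: 6.3
```

```bash
python3 - <<'E'
from cell import arm
import cv2
cv2.imwrite("pics/w3.png",arm.snapshot("wrist")["color"])
E
```

```text
(no output)
```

View pics/w3.png

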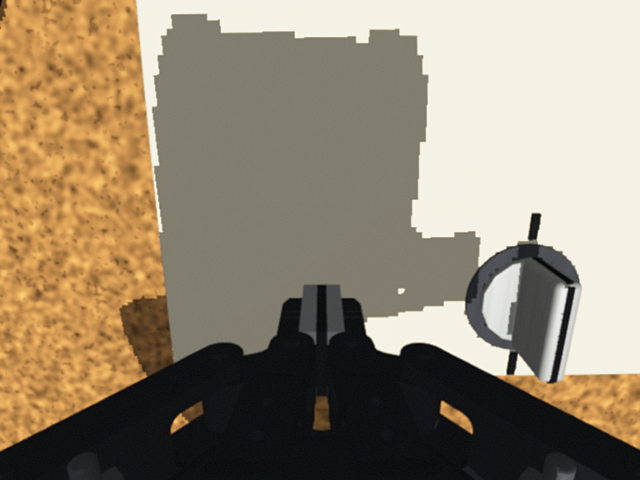

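The shut fingers press the cover at about (320,300). The wing (slot from (575,290) to (550,380)) still runs parallel to the marks at (535,225) and (512,362), and the height and force are steady.

```bash
python3 -c "
from cell import arm
print(arm.sign_off())"
```

```text
the job is handed in; nothing more can be done
None
```

The wing's slot is lined up with the marks, the cover is pressed home with about 12 N under the shut fingers, the weight, mouse and specimen were not touched, and the job is handed in (no verdict was returned).

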